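# Snap the vent cap onto the lantern

### The job

The small white lantern on the table has lost its vent cap. Pick the cap up by its thin finial with a light grip (at most about 20 N), set it over the stud on the lantern's roof and press gently until it clicks over the spring balls, then keep pressing after the force drops so that the sprung seat ring under it is held visibly pushed in, though never forced to its stop. Do not let go of the cap once it is lifted: finish while still holding it pressed down, and leave the other things on the table where they are.

Things in the scene. Friction and masses are not known exactly. Their poses are not given: they have to be found in the camera images.
- cap_mid (a point): Centre, half-way up, of the loose white vent cap, 54 mm tall, 70 g, standing upright on its mouth on the table: a drum 50 mm across with eight dark slots, a flat roof 64 mm across, a finial on top. The roof's upper face is 28 mm above the underside (1 mm above this point). z is the cap's axis; yaw does not matter. The mouth is a 24 mm round hole.
- cap: The same vent cap, origin at the centre of its underside. Its finial, 18 mm across, 26 mm tall, is plain and round, to be gripped from above; it is thin and cracks if gripped with over 25 N a finger. The fingertips may bear on the roof beside it when pressing. The wider low white lid with a mushroom knob is a sugar jar's, not wanted.
- stud_base (a point): Point on the stud's axis level with the top of the free seat ring, 130 mm above the table. The stud rises 15 mm above it; three spring balls stand out to 14.5 mm from the axis, 7 mm above it. A cap coming down meets them with its underside 10 to 11 mm above this point; the push rises to some 8 to 12 N, falls away at about 6 mm, then the balls draw the cap down (about 5 N) onto the ring.
- seat_ring (a joint): How far the round metal seat ring (58 mm across) on the lantern's roof is pushed down, in m: 0 free, 0.005 at its stop. The spring gives 4 N per mm; about 2.5 mm (10 N) is a good final press.
- jar_lid: Sugar jar's lid, white ceramic, 92 mm across, 34 mm tall, mushroom knob; leave alone. Origin at the centre of its underside.
- candle_box: Grey cubic candle holder, 90 mm, 80 mm tall; leave alone. Origin at the centre of its underside.
- mug: White mug, 80 mm across, 90 mm tall; leave alone. Origin at the centre of its underside.
- tealight: Tealight in its tin, 38 mm across, 16 mm tall; leave alone. Origin at the centre of its underside.
- matchbox: Matchbox, 52 x 34 x 14 mm; leave alone. Origin at the centre of its underside.
- bird: White ceramic bird, 64 mm tall; leave alone. Origin at the centre of its underside.
- lantern: Small white square lantern, 104 mm square, fixed to the table, on a round grey mat 156 mm across; origin on the table under its centre. An upright steel stud, 16 mm across, stands in the centre of its roof, with a flat round seat ring about its foot.
Not all that is in view belongs to the job. Leave any yellow look-alike of the lantern alone.

How it is judged:
On the way, in this order (a step that is already met when the one before it is completed fails the run):
1. the cap is lifted clear of the table in the fingers (height (world z) of cap_mid above 0.09 m and contact force between the fingers and cap above 1 N), for 0.2 s.
2. the cap has clicked over the stud's balls (z of cap_mid in the frame of stud_base below 0.0285 m and horizontal distance between cap_mid and stud_base below 0.004 m and angle between cap_mid's own z axis and vertical below 0.1 rad), for 0.1 s.
At the end, for the whole second after the job is handed in: The cap sits on the stud past the click, within 4 mm of the axis and 0.1 rad of upright, its underside at least 0.5 mm below the free seat ring's level, with the ring pushed in 1 to 4.8 mm (at least 4 N) by the fingers still holding the cap, all through the last second (z of cap_mid in the frame of stud_base below 0.0265 m and horizontal distance between cap_mid and stud_base below 0.004 m and angle between cap_mid's own z axis and vertical below 0.1 rad and value of joint seat_ring between 0.001 and 0.0048 m and contact force between the fingers and cap above 3 N and linear speed of cap below 0.02 m/s); the arm keeps its last pose, push and grip.
It fails at once if the cap is gripped or pressed too hard (contact force between the fingers and cap above 65 N).
It fails at once if the seat ring is forced hard to its stop (value of joint seat_ring above 0.0051 m).
It fails at once if the cap is let go after it was lifted (height (world z) of cap_mid above 0.09 m and contact force between the fingers and cap below 0.05 N).
It fails at once if another thing on the table is moved by more than 2 cm (distance of any of jar_lid, candle_box, mug, tealight, matchbox, bird from where it was at the start of the episode above 0.02 m).
It also fails if it takes over 61 s, if anything falls off the work surface, if the arm or the gripper's body presses on something with over 40 N, if the wrist force passes 120 N, or if a joint passes its speed limit or range.

### The arm

A 6-joint arm with a two-finger parallel gripper is mounted at the origin on the work surface. World frame = base frame: x ahead of the robot, y to its left, z up, the work surface at z = 0. Lengths are in m, angles in rad, forces in N, time in s.
With the tool pointing down it reaches from about 0.425 to 1.125 m from the base axis. Payload 14.9 kg.
Tool frame: the origin (TCP) lies between the finger pads; the fingertips stand 17 mm ahead of it and the grasp point (between the pads) lies 2 mm behind it; z points along the fingers, y is the line along which they close (so a half turn about z gives the same grasp; the last joint's range is limited). The gripper opens to 91 mm and grips with 3 to 60 N. Pads are 32 mm wide; open, the fingers measure 118 mm over their backs; the gripper's body (76 mm by 178 mm) begins 60 mm behind the grasp point.
Start: joints at [-1.329, 0.379, 1.734, -0, 1.028, -0.033], TCP at [0.19, -0.674, 0.231] pointing down, gripper open.
Joint ranges: [-2.77, 2.77], [-0.74, 2.19], [0, 2.66], [-1.06, 4.2], [0.31, 2.87], [-3.08, 3.08]. Speed limits (rad/s): [1.89, 1.89, 2.39, 3.14, 3.14, 3.14].

### API

Orientations are given as a unit quaternion [x, y, z, w].
In Python, from cell import env gives the robot as it stands.
- The arm moves only by the shell command python3 -m crank 'ROWS'. ROWS is JSON, a list of rows, each a list of 7 numbers: the shift along the world's x, y, z in m, then the turn, a rotation vector about the world's x, y, z in rad, then the closure, from -1 (fully open) to 1 (shut). A call has 1 to 10 rows; each row shifts and turns the commanded pose from where the row before left it; what a row does not reach is not made up. A row lasts 1/10 s, in which the tool goes at most 50 mm and 8.59 degrees, less where a joint would pass 70% of its speed; a pose out of reach is approached as far as the arm can. A call is refused whole if a number of a shift passes 0.05 or a number of a turn 0.15, either way. A call with a gripper value outside its range is refused whole. The fingers move at their own pace and stop on an object; the grip force is fixed at half the most. Time passes only in rows, so rows that do not move let the fingers close. It gives the time, the measured TCP pose, the force, the opening and the grip force at its end, in the units of the state.
- env.observe(): the state, without advancing time (a new reading comes with each control period).
- env.get_image(name): name is "side" or "top"; returns the picture (400x640x3 uint8, blue, green, red); there is no depth.
- env.calibration(name): a dict with "vertical_fov" (degrees; the focal length in pixels is half the picture's height over the tangent of half this angle, whatever the lens; pixels are square), "cx", "cy" (the principal point, pixels), "dist_coeffs" ([k1, k2, p1, p2, k3] as OpenCV has them; the pictures are not rectified), "R" (3x3) and "t" (3): a world point X has camera coordinates R X + t. Camera axes: x right, y down, z forward; pixel columns grow to the right and rows downward; lengths in m; the calibration is good to about 2 mm. A picture is of the moment at which its call begins. calibration takes no time and is no camera call.
- env.hand_in(): hands the job in; it is judged then, once.
The state is a dict: "clock": time; "q": joint angles; "qd": joint speeds; "tau": joint torques, N m; "position": TCP position; "eef_rot": TCP orientation; "wrist_force": force on the tool from outside, world axes, zero at the start; "moment": the same for the moment, N m; "opening": finger opening in m; "gripper_force": force on a finger pad.
Only numpy, scipy, OpenCV 4.12 (cv2) and the standard library are available. Lean on these libraries where they do the work, as an engineer would, in place of code of your own. Each camera call takes 0.05 s, during which the arm holds its last target. There are 200 camera calls.

## Working session

There is one attempt and no reset: what is moved stays moved. The work goes in short steps, Python scripts to look and compute and a shell command to move; the robot and the scene stay as the last step left them, time stands still between calls to the robot, and variables do not carry over. Pictures are saved under pics/ and viewed, at most 10 in all, crops included, and the job is handed in when it is done.

```bash
mkdir -p pics; ls; python3 - <<'E'
from cell import env
import cv2
for n in("side","top"):
    cv2.imwrite(f"pics/{n}0.png",env.get_image(n)); print(n,env.calibration(n))
print(env.observe())
E
```

```text
pics
side {'vertical_fov': 54.40920415072452, 'cx': 328.53635714103774, 'cy': 199.4349760148557, 'dist_coeffs': array([-0.06601318,  0.        ,  0.        ,  0.        ,  0.        ]), 'R': array([[-0.99101834, -0.13211075,  0.02072192],
       [-0.10531689,  0.67556461, -0.72974024],
       [ 0.08240753, -0.72536833, -0.68341041]]), 't': array([0.56149896, 0.14612955, 1.08513836])}
top {'vertical_fov': 52.07377544595121, 'cx': 322.5116304220603, 'cy': 198.34111068158253, 'dist_coeffs': array([0.00867376, 0.        , 0.        , 0.        , 0.        ]), 'R': array([[-0.01716579, -0.99983917,  0.00519337],
       [-0.9817888 ,  0.01587257, -0.18931144],
       [ 0.18919856, -0.00834848, -0.98190336]]), 't': array([0.01292833, 0.57776749, 0.85405805])}
{'clock': 0.1, 'q': array([-1.32929466e+00,  3.79360542e-01,  1.73472523e+00, -1.04844245e-05,
        1.02854173e+00, -3.32783694e-02]), 'qd': array([ 0.00265263, -0.00164801, -0.00182219, -0.0001451 , -0.00012716,
       -0.00070998]), 'tau': array([-5.94468311e-04, -7.65040183e+01, -4.35294592e+01,  6.51579886e-02,
        3.98789195e-02, -2.33470416e-05]), 'position': array([ 0.18985724, -0.67339508,  0.23034934]), 'eef_rot': array([ 9.90576325e-01,  1.36960860e-01, -5.82375778e-05, -5.14160399e-04]), 'wrist_force': array([-0.5006193 , -0.4138633 ,  0.22868918]), 'moment': array([ 0.04741923, -0.04036524,  0.01008375]), 'gripper_force': 0.0, 'opening': 0.09104256196323529}
```

View pics/top0.png

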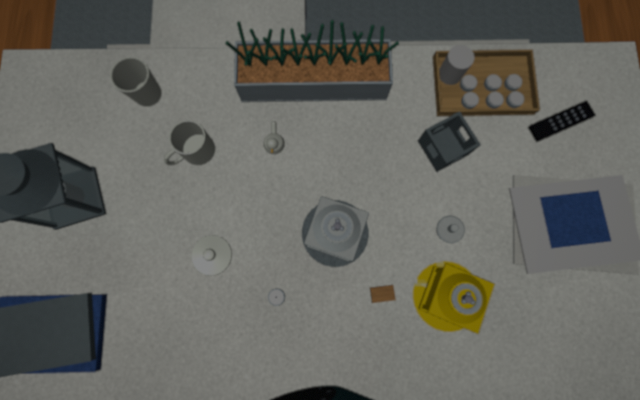

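View pics/side0.png

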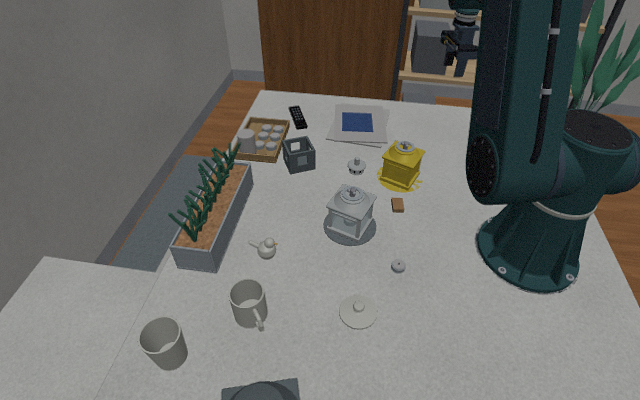

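The white lantern is at top (337,227) and side (351,210); the yellow look-alike is at top (463,298). Things that could be taken for the cap:
- Small round slotted piece with a finial, top (451,229) / side (357,165). This is my choice.
- Wide lid with a knob, top (211,255) / side (358,312). This is the jar lid.
- Tealight, top (277,297).

I'll check the choice in one close crop.

```bash
python3 - <<'E'
import cv2,numpy as np
s=cv2.imread("pics/side0.png");t=cv2.imread("pics/top0.png")
f=lambda im,x,y,w,h,k:cv2.resize(im[y:y+h,x:x+w],None,fx=k,fy=k,interpolation=cv2.INTER_CUBIC)
a=np.hstack([f(s,335,145,50,37,8),f(s,320,175,50,37,8)])
b=np.hstack([f(t,426,210,50,37,8),f(t,312,208,50,37,8)])
cv2.imwrite("pics/crop0.png",np.clip(np.vstack([a,b])*1.4,0,255))
E
```

```text
[ WARN:0@0.033] global loadsave.cpp:1063 imwrite_ Unsupported depth image for selected encoder is fallbacked to CV_8U.
```

View pics/crop0.png

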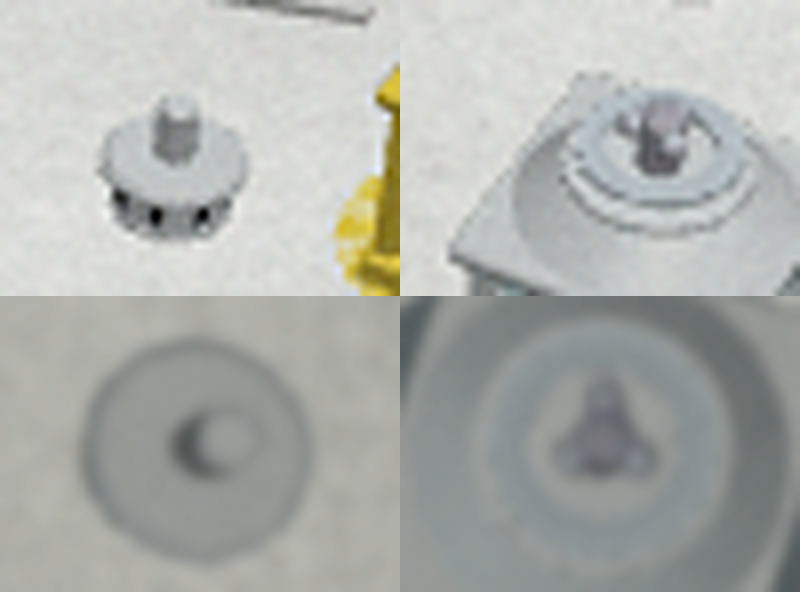

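The crop shows the slotted drum with a plain round finial, so the cap is confirmed. It also shows the lantern's stud with three balls and its ring. Next I turn the ellipse centres into positions.

```bash
cat >h.py <<'E'
import numpy as np,cv2
from cell import env
def ray(n,u,v):
    c=env.calibration(n);f=200/np.tan(np.radians(c["vertical_fov"]/2))
    K=np.array([[f,0,c["cx"]],[0,f,c["cy"]],[0,0,1]])
    p=cv2.undistortPoints(np.array([[[u,v]]],float),K,c["dist_coeffs"])[0,0]
    R=np.array(c["R"]);return -R.T@c["t"],R.T@np.array([*p,1])
def onz(n,u,v,z):
    o,d=ray(n,u,v);return (o+d*(z-o[2])/d[2])[:2]
def tri(a,b):
    A=np.zeros((3,3));y=np.zeros(3)
    for o,d in(ray("top",*a),ray("side",*b)):
        d=d/np.linalg.norm(d);P=np.eye(3)-np.outer(d,d);A+=P;y+=P@o
    return np.linalg.solve(A,y)
def proj(n,X):
    c=env.calibration(n);f=200/np.tan(np.radians(c["vertical_fov"]/2))
    K=np.array([[f,0,c["cx"]],[0,f,c["cy"]],[0,0,1]])
    return cv2.projectPoints(np.array(X,float).reshape(-1,3),cv2.Rodrigues(np.array(c["R"]))[0],np.array(c["t"]),K,c["dist_coeffs"])[0][:,0]
E
python3 - <<'E'
from h import *
for nm,a,b,z in(("roof",(450.2,228.9),(356.1,164.3),.028),("fin",(454.4,227.2),(357.1,157.7),.053),("ring",(337.2,225.7),(351.8,193.2),.130)):
    print(nm,onz("top",*a,z),onz("side",*b,z),tri(a,b))
E
```

```text
roof [ 0.50822313 -0.28397304] [ 0.51085268 -0.28204182] [ 0.50972404 -0.28490812  0.02554312]
fin [ 0.5090397 -0.2854775] [ 0.5095345  -0.28600772] [ 0.50925687 -0.28537055  0.05342337]
ring [ 0.5070335 -0.0246144] [ 0.50858605 -0.02160137] [ 0.50805521 -0.02480055  0.12698924]
```

```bash
python3 - <<'E'
from h import *
for u,v in((455,262),(494,300),(481,332),(440,300),(450,248)): print(u,v,onz("top",u,v,.1),onz("top",u,v,.13))
E
```

```text
455 262 [ 0.4320459  -0.26549544] [ 0.43112016 -0.2557168 ]
494 300 [ 0.35527465 -0.33795868] [ 0.35706515 -0.32561622]
481 332 [ 0.29414119 -0.3061081 ] [ 0.29809465 -0.29489255]
440 300 [ 0.35701087 -0.22927772] [ 0.35873995 -0.22078051]
450 248 [ 0.46071907 -0.25744642] [ 0.45877885 -0.24795257]
```

```bash
python3 -m crank '[[0.04,0.049,0,0,0,0,-0.3],[0.04,0.049,0,0,0,0,-0.3],[0.04,0.049,0,0,0,0,-0.3],[0.04,0.049,0,0,0,0,-0.3],[0.04,0.049,0,0,0,0,-0.3],[0.04,0.049,0,0,0,0,-0.3],[0.04,0.049,0,0,0,0,-0.3],[0.039,0.046,0,0,0,0,-0.3],[0,0,-0.04,0,0,0,-0.3],[0,0,-0.04,0,0,0,-0.3]]'
```

```text
clock: 1.1
position: [0.4451, -0.3636, 0.1509]
eef_rot: [0.99, 0.138, 0.001, 0.001]
wrist_force: [-0.1, -0.9, -0.5]
opening: 0.0596
gripper_force: 0.0
```

```bash
python3 -m crank '[[0,0,0,0,0,0,-0.3],[0,0,0,0,0,0,-0.3],[0,0,0,0,0,0,-0.3]]'
```

```text
clock: 1.4
position: [0.4443, -0.3654, 0.1528]
eef_rot: [0.991, 0.137, 0.001, 0.001]
wrist_force: [-0.4, -0.8, 0.3]
opening: 0.0595
gripper_force: 0.0
```

```bash
python3 -m crank '[[0.022,0.027,0,0,0,0,-0.3],[0.022,0.027,0,0,0,0,-0.3],[0.0207,0.0267,0,0,0,0,-0.3],[0,0,-0.026,0,0,0,-0.3],[0,0,-0.027,0,0,0,-0.3],[0,0,0,0,0,0,-0.3],[0,0,0,0,0,0,-0.3]]'
python3 - <<'E'
from h import *
for n in("side","top"): 
    im=env.get_image(n);cv2.imwrite(f"pics/{n}1.png",im)
s=cv2.imread("pics/side1.png");t=cv2.imread("pics/top1.png")
f=lambda im,x,y,w,h,k:cv2.resize(im[y:y+h,x:x+w],None,fx=k,fy=k,interpolation=cv2.INTER_CUBIC)
cv2.imwrite("pics/crop1.png",np.hstack([f(s,325,110,66,90,6),f(t,417,185,66,90,6)]))
E
```

```text
clock: 2.1
position: [0.5088, -0.2844, 0.0995]
eef_rot: [0.991, 0.137, 0.0, 0.0]
wrist_force: [-0.2, -0.3, 0.8]
opening: 0.0593
gripper_force: 0.0
```

View pics/crop1.png

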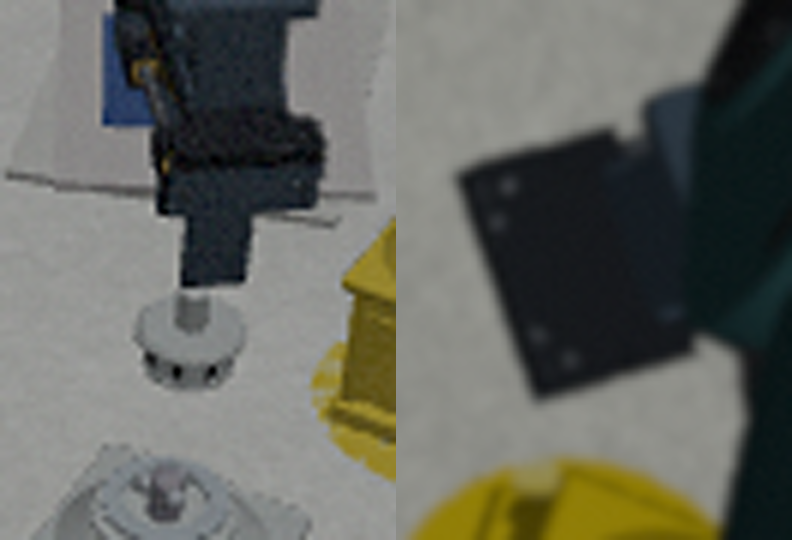

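The side view shows the near finger centred above and slightly right of the finial. I'll check it against the projected position.

```bash
python3 - <<'E'
from h import *
T=np.array([.5088,-.2844,.0995]);y=np.array([-.271,.962,0])
for d in(.03,.059): 
  for w in (-.016,0,.016):print(d,w,(proj("side",T+y*d-[0,0,.017]+w*np.array([.962,.271,0]))-[325,110]+.44)*6)
print((proj("side",[[.509,-.2845,.054],[.509,-.2845,.028]])-[325,110]+.44)*6)
E
```

```text
0.03 -0.016 [[240.10054753 278.27712001]]
0.03 0 [[211.06303613 280.27603751]]
0.03 0.016 [[181.92621238 282.28690765]]
0.059 -0.016 [[251.5194496 310.9358613]]
0.059 0 [[222.00711703 313.02227531]]
0.059 0.016 [[192.39152625 315.12054814]]
[[196.11207888 289.1094792 ]
 [192.86497132 326.10638952]]
```

Projection agrees with the picture to about 2 mm. Going down, then closing slowly.

```bash
python3 -m crank '[[0,0,-0.02,0,0,0,-0.3],[0,0,-0.02,0,0,0,-0.3],[0,0,-0.012,0,0,0,0],[0,0,0,0,0,0,0.4],[0,0,0,0,0,0,0.5],[0,0,0,0,0,0,0.56],[0,0,0,0,0,0,0.58],[0,0,0,0,0,0,0.58]]'
python3 -m crank '[[0,0,0,0,0,0,0.6],[0,0,0,0,0,0,0.6]]'
python3 -m crank '[[0,0,0,0,0,0,0.61],[0,0,0,0,0,0,0.61]]'
```

```text
clock: 3.0
position: [0.5085, -0.284, 0.0464]
eef_rot: [0.991, 0.137, 0.0, 0.0]
wrist_force: [0.9, -0.4, 0.8]
opening: 0.0194
gripper_force: 0.7
clock: 3.2
position: [0.5085, -0.284, 0.0462]
eef_rot: [0.991, 0.137, 0.0, 0.0]
wrist_force: [-0.6, -0.5, 0.5]
opening: 0.0182
gripper_force: 0.3
clock: 3.4
position: [0.5085, -0.2839, 0.0461]
eef_rot: [0.991, 0.137, 0.0, 0.0]
wrist_force: [0.5, -1.7, 3.1]
opening: 0.0174
gripper_force: 3.4
```

```bash
python3 -m crank '[[0,0,0,0,0,0,0.63],[0,0,0,0,0,0,0.63]]'
python3 -m crank '[[0,0,0,0,0,0,0.65],[0,0,0,0,0,0,0.65],[0,0,0,0,0,0,0.65]]'
```

```text
clock: 3.6
position: [0.5085, -0.2839, 0.0461]
eef_rot: [0.991, 0.137, 0.0, 0.0]
wrist_force: [0.5, -1.9, 4.1]
opening: 0.0168
gripper_force: 29.5
clock: 3.9
position: [0.5085, -0.2839, 0.0461]
eef_rot: [0.991, 0.137, 0.0, 0.0]
wrist_force: [1.5, -2.5, 4.6]
opening: 0.0168
gripper_force: 30.0
```

30 N is more than the finial should take, so I'm easing off straight away.

```bash
python3 -m crank '[[0,0,0,0,0,0,0.61],[0,0,0,0,0,0,0.615],[0,0,0,0,0,0,0.615]]'
python3 -m crank '[[0,0,0,0,0,0,0.62],[0,0,0,0,0,0,0.62]]'
```

```text
clock: 4.2
position: [0.5085, -0.2839, 0.0461]
eef_rot: [0.991, 0.137, 0.0, 0.0]
wrist_force: [2.0, -2.9, 5.0]
opening: 0.0176
gripper_force: 8.3
clock: 4.4
position: [0.5085, -0.2839, 0.0461]
eef_rot: [0.991, 0.137, 0.0, 0.0]
wrist_force: [1.1, -2.5, 5.1]
opening: 0.0176
gripper_force: 14.5
```

Grip is 14.5 N. Lifting.

```bash
python3 -m crank '[[0,0,0.01,0,0,0,0.62],[0,0,0.02,0,0,0,0.62],[0,0,0.03,0,0,0,0.62],[0,0,0.03,0,0,0,0.62],[0,0,0.03,0,0,0,0.62],[0,0,0.03,0,0,0,0.62],[0,0,0.02,0,0,0,0.62],[0,0,0.01,0,0,0,0.62],[0,0,0,0,0,0,0.62]]'
```

```text
clock: 5.3
position: [0.5084, -0.2837, 0.2269]
eef_rot: [0.991, 0.137, 0.0, 0.0]
wrist_force: [-0.1, -0.0, -1.5]
opening: 0.0174
gripper_force: 14.5
```

```bash
python3 -m crank '[[0,0.02,0,0,0,0,0.62],[0,0.03,0,0,0,0,0.62],[0,0.035,0,0,0,0,0.62],[0,0.035,0,0,0,0,0.62],[0,0.035,0,0,0,0,0.62],[0,0.035,0,0,0,0,0.62],[0,0.035,0,0,0,0,0.62],[0,0.025,0,0,0,0,0.62],[0,0.01,0,0,0,0,0.62],[0,0,0,0,0,0,0.62]]'
python3 -m crank '[[0,0,-0.01,0,0,0,0.62],[0,0,0,0,0,0,0.62],[0,0,0,0,0,0,0.62]]'
python3 - <<'E'
from h import *
for n in("side","top"): 
    im=env.get_image(n);cv2.imwrite(f"pics/{n}2.png",im)
s=cv2.imread("pics/side2.png");t=cv2.imread("pics/top2.png")
f=lambda im,x,y,w,h,k:cv2.resize(im[y:y+h,x:x+w],None,fx=k,fy=k,interpolation=cv2.INTER_CUBIC)
cv2.imwrite("pics/crop2.png",np.hstack([f(s,312,128,80,98,6),f(t,315,190,50,98,6)]))
E
```

```text
clock: 6.3
position: [0.5075, -0.0227, 0.225]
eef_rot: [0.99, 0.138, -0.001, -0.0]
wrist_force: [-0.8, -0.9, -0.7]
opening: 0.0179
gripper_force: 14.5
clock: 6.6
position: [0.508, -0.0246, 0.2153]
eef_rot: [0.991, 0.136, -0.001, -0.0]
wrist_force: [-0.4, -0.4, -0.5]
opening: 0.0176
gripper_force: 14.5
```

View pics/crop2.png

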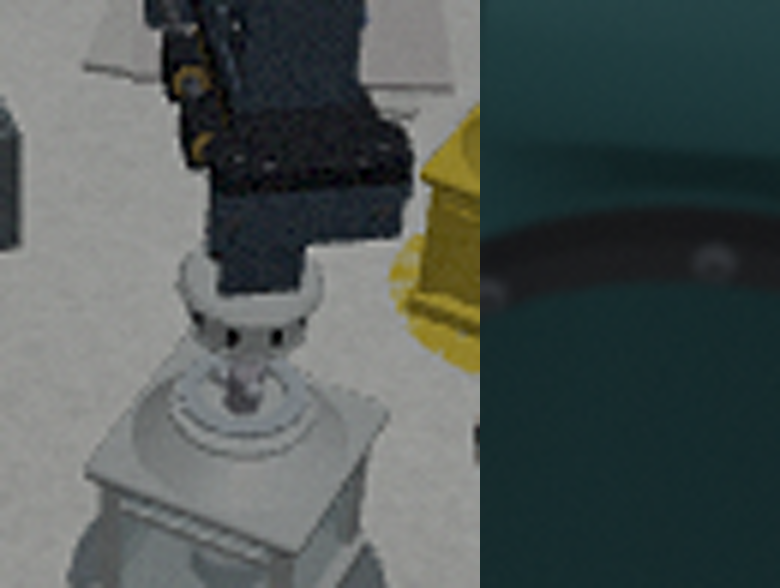

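The side view shows the cap (roof centre at crop column ≈251) above the ring (centre ≈242, row ≈394). The arm hides the stud from the top camera. I'll compare with predicted outlines.

```bash
python3 - <<'E'
from h import *
a=np.linspace(0,2*np.pi,90)
def ext(x,y,z,r):
    p=(proj("side",np.c_[x+r*np.cos(a),y+r*np.sin(a),0*a+z])-[312,128]+.44)*6
    return np.r_[p.min(0),p.max(0)].round(1)
u=.2153-.0461
print("roof",ext(.508,-.0246,u+.028,.032));print("drum",ext(.508,-.0246,u,.025))
print("ring",ext(.508,-.0246,.13,.029),ext(.508,-.0206,.13,.029),ext(.504,-.0246,.13,.029))
s=cv2.imread("pics/side2.png")
im=cv2.resize(s[128:226,312:392],None,fx=6,fy=6,interpolation=cv2.INTER_CUBIC)
for x,y,z,r in((.508,-.0246,u+.028,.032),(.508,-.0246,u,.025),(.508,-.0246,.13,.029)):
    p=(proj("side",np.c_[x+r*np.cos(a),y+r*np.sin(a),0*a+z])-[312,128]+.44)*6
    cv2.polylines(im,[p.round().astype(int)],True,(0,0,255),1)
cv2.imwrite("pics/ov2.png",cv2.resize(im[220:470,120:380],None,fx=2.2,fy=2.2))
E
```

```text
roof [179.1 228.6 326.8 322.4]
drum [192.2 287.4 305.5 361.1]
ring [179.3 347.4 307.4 433.4] [178.3 353.1 306.8 439.5] [188.1 348.3 316.2 434.4]
```

View pics/ov2.png

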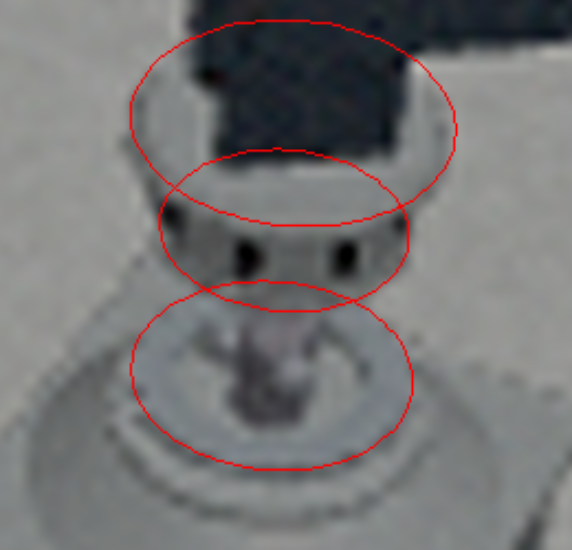

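The outlines fit. The cap sits about 0.7 mm too far in +x, so I'll shift it −0.7 mm and descend to just above the balls.

```bash
python3 -m crank '[[-0.0007,0,-0.01,0,0,0,0.62],[0,0,-0.01,0,0,0,0.62],[0,0,-0.004,0,0,0,0.62],[0,0,0,0,0,0,0.62],[0,0,0,0,0,0,0.62]]'
python3 -m crank '[[0,0,-0.002,0,0,0,0.62],[0,0,-0.001,0,0,0,0.62],[0,0,0,0,0,0,0.62]]'
```

```text
clock: 7.2
position: [0.5076, -0.0237, 0.1918]
eef_rot: [0.991, 0.137, -0.0, -0.0]
wrist_force: [0.6, -0.3, -1.1]
opening: 0.0177
gripper_force: 14.5
clock: 7.5
position: [0.5076, -0.0238, 0.1889]
eef_rot: [0.991, 0.137, 0.0, -0.0]
wrist_force: [-0.1, 0.2, 0.0]
opening: 0.0174
gripper_force: 14.5
```

```bash
python3 -m crank '[[0,-0.0003,-0.0015,0,0,0,0.62],[0,0,-0.001,0,0,0,0.62],[0,0,0,0,0,0,0.62]]'
python3 -m crank '[[0,0,-0.001,0,0,0,0.62],[0,0,0,0,0,0,0.62]]'
python3 -m crank '[[0,0,-0.001,0,0,0,0.62],[0,0,0,0,0,0,0.62]]'
```

```text
clock: 7.8
position: [0.5076, -0.0241, 0.1864]
eef_rot: [0.991, 0.137, -0.0, -0.0]
wrist_force: [-1.1, 0.1, 1.5]
opening: 0.0171
gripper_force: 14.5
clock: 8.0
position: [0.508, -0.0241, 0.1859]
eef_rot: [0.991, 0.137, 0.0, 0.0]
wrist_force: [-1.5, 0.5, 6.5]
opening: 0.0174
gripper_force: 14.5
clock: 8.2
position: [0.5081, -0.0241, 0.185]
eef_rot: [0.991, 0.137, 0.001, 0.0]
wrist_force: [-0.9, -0.4, 4.5]
opening: 0.0177
gripper_force: 14.5
```

Contact is where expected, with small lateral forces. Continuing in 1 mm steps.

```bash
for i in 1; do python3 -m crank '[[0,0,-0.001,0,0,0,0.62],[0,0,0,0,0,0,0.62]]'; done
python3 -m crank '[[0,0,-0.001,0,0,0,0.62],[0,0,0,0,0,0,0.62]]'
python3 -m crank '[[0,0,-0.001,0,0,0,0.62],[0,0,0,0,0,0,0.62]]'
```

```text
clock: 8.4
position: [0.508, -0.0241, 0.1838]
eef_rot: [0.991, 0.137, 0.0, 0.0]
wrist_force: [-0.0, -0.2, 3.0]
opening: 0.0174
gripper_force: 14.5
clock: 8.6
position: [0.5076, -0.0241, 0.1824]
eef_rot: [0.991, 0.137, 0.0, 0.0]
wrist_force: [0.3, -0.2, 1.2]
opening: 0.0178
gripper_force: 14.5
clock: 8.8
position: [0.5075, -0.0241, 0.1812]
eef_rot: [0.991, 0.137, -0.0, -0.0]
wrist_force: [0.2, -1.7, -1.7]
opening: 0.0171
gripper_force: 14.5
```

```bash
python3 -m crank '[[0,0,-0.0015,0,0,0,0.62],[0,0,0,0,0,0,0.62]]'
python3 -m crank '[[0,0,-0.0015,0,0,0,0.62],[0,0,0,0,0,0,0.62]]'
python3 -m crank '[[0,0,-0.001,0,0,0,0.62],[0,0,0,0,0,0,0.62]]'
python3 -m crank '[[0,0,-0.001,0,0,0,0.62],[0,0,0,0,0,0,0.62]]'
```

```text
clock: 9.0
position: [0.5072, -0.0241, 0.1793]
eef_rot: [0.991, 0.137, -0.0, -0.0]
wrist_force: [1.2, -0.0, -5.0]
opening: 0.0179
gripper_force: 14.5
clock: 9.2
position: [0.5071, -0.0241, 0.1778]
eef_rot: [0.991, 0.137, -0.0, -0.0]
wrist_force: [1.1, -1.8, -9.1]
opening: 0.0174
gripper_force: 14.5
clock: 9.4
position: [0.5073, -0.024, 0.177]
eef_rot: [0.991, 0.137, -0.0, -0.0]
wrist_force: [0.8, 0.1, -10.3]
opening: 0.0176
gripper_force: 14.4
clock: 9.6
position: [0.5073, -0.0241, 0.1762]
eef_rot: [0.991, 0.137, -0.0, -0.0]
wrist_force: [-0.7, -0.6, -6.2]
opening: 0.0174
gripper_force: 14.4
```

The force dropped and reversed as the balls drew the cap down, so it clicked. It now rises at about 4 N/mm on the ring from TCP z ≈ 0.177. I'll press on to about 2.5 mm.

```bash
python3 -m crank '[[0,0,-0.001,0,0,0,0.62],[0,0,0,0,0,0,0.62],[0,0,0,0,0,0,0.62]]'
python3 -m crank '[[0,0,-0.0008,0,0,0,0.62],[0,0,0,0,0,0,0.62],[0,0,0,0,0,0,0.62],[0,0,0,0,0,0,0.62]]'
python3 - <<'E'
from h import *
s=env.get_image("side");a=np.linspace(0,2*np.pi,90)
f=cv2.resize(s[150:225,312:392],None,fx=7,fy=7,interpolation=cv2.INTER_CUBIC)
cv2.imwrite("pics/end.png",f);o=env.observe();print(o["position"],o["wrist_force"],o["gripper_force"])
E
```

```text
clock: 9.9
position: [0.5078, -0.0241, 0.1757]
eef_rot: [0.991, 0.137, 0.0, 0.0]
wrist_force: [-0.9, -0.3, -0.3]
opening: 0.0176
gripper_force: 14.5
clock: 10.3
position: [0.5079, -0.0241, 0.1749]
eef_rot: [0.991, 0.137, 0.0, 0.0]
wrist_force: [-1.3, 0.0, 3.2]
opening: 0.0172
gripper_force: 14.5
[ 0.50785172 -0.0241134   0.17482735] [-0.37555279 -0.69415329  3.36363178] 14.470729740769457
```

View pics/end.png

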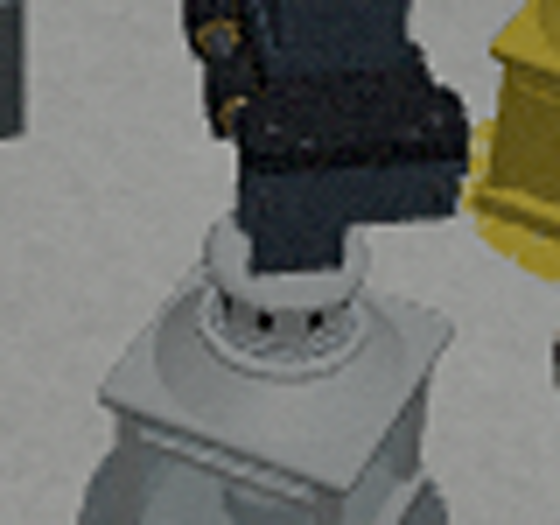

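The cap is seated upright over the ring, at crop (285,330). Estimates put the ring at 1.2–2.2 mm pushed in, so I'll press a little further.

```bash
python3 -m crank '[[0,0,-0.0005,0,0,0,0.62],[0,0,-0.0004,0,0,0,0.62],[0,0,0,0,0,0,0.62],[0,0,0,0,0,0,0.62],[0,0,0,0,0,0,0.62],[0,0,0,0,0,0,0.62]]'
```

```text
clock: 10.95
position: [0.5079, -0.0241, 0.174]
eef_rot: [0.991, 0.137, 0.0, 0.0]
wrist_force: [-1.3, 0.1, 7.5]
opening: 0.0171
gripper_force: 14.5
```

```bash
python3 -c "
from cell import env
print(env.hand_in())"
```

```text
the job is handed in; nothing more can be done
None
```

The job is handed in: the cap has clicked onto the stud and is held at 14.5 N with the ring pushed in an estimated 2–3 mm, nothing else was touched as far as I saw, but the grip briefly hit 30 N on the finial (over its 25 N limit) before the lift, and the verdict wasn't shown.

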